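Sort solid stabiliser weights from hollow ones by feel

ROBOT

A 7-joint arm with a two-finger parallel gripper is mounted at the origin on a cart in front of the work surface, level with it; the furniture and walls round the work are solid. World frame = base frame: x ahead of the robot, y to its left, z up, the work surface at z = 0. Lengths are in m, angles in rad, forces in N, time in s.
With the tool pointing down it reaches from about 0.425 to 0.875 m from the base axis. Payload 4.7 kg.
Tool frame: the origin (TCP) lies midway between the tips of the shut fingers; the grasp point (between the pads) lies ctrl.grasp_offset behind it (ctrl.grasp_offset is the distance from the TCP to the grasp point, in m); z points along the fingers, y is the line along which they close (so a half turn about z gives the same grasp; the last joint's range is limited). The gripper opens to 87 mm and grips with 3 to 60 N. Pads are 19 mm wide; open, the fingers measure 117 mm over their backs; the gripper's body (75 mm by 190 mm) begins 51 mm behind the grasp point.
Start: joints at [1.135, 0.321, -0.07, 1.45, 0.023, 1.371, -0.057], TCP at [0.283, -0.585, 0.197] pointing down, gripper open.
Joint ranges: [-2.86, 2.86], [-0.3, 2.09], [-1.38, 1.24], [0.06, 2.45], [-1.56, 4.7], [0.09, 2.05], [-2.69, 2.69]. Speed limits (rad/s): [2.57, 2.57, 3.14, 3.14, 3.14, 3.14, 3.14].

INTERFACE

Orientations are given as a rotation vector (axis times angle).
In Python, from bench import ctrl gives the robot as it stands. The module is installed in compiled form; this text tells all that it offers.
- The arm moves only by the tool jog_arm, never from a script. Its argument "moves" is one flat list of numbers, 7 for each row, row after row: the shift along the tool's x, y, z in units of 30 cm (1.0 is 30 cm), then the turn, a rotation vector about the tool's x, y, z in units of 60 degrees (1.0 is 60 degrees), then the gripper's target within -1 to 1 (fully open at 1, half-way at 0, shut at -1). In form: [x, y, z, wx, wy, wz, fingers, x, y, z, wx, wy, wz, fingers, ...]. A call has exactly 8 rows; each row is the pose to reach, as a shift and turn from the pose commanded when the call began, along the tool's axes at that moment; what a row does not reach only later rows make up. A row lasts 1/8 s, in which the tool goes at most 62.5 mm and 10.7 degrees, less where a joint would pass 70% of its speed; a pose out of reach is approached as far as the arm can. A call with a number of a shift or a turn outside -1 to 1 is refused whole. A call with a gripper value outside its range is refused whole. The fingers move at their own pace and stop on an object; "newtons" is the grip in N (left out, the last holds). Time passes only in rows, so rows that repeat a pose let the fingers close, or fill a call up. It gives the time, the measured TCP pose, the force, the opening and the grip force at its end, in the units of the state.
- ctrl.get_state(): the state, without advancing time (a new reading comes with each control period).
- ctrl.get_image(name): name is "scene" or "top" or "wrist"; returns a dict with "pixels" (384x512x3 uint8, red, green, blue), "fx", "fy", "cx", "cy" (pixels), "dist" ([k1, k2, p1, p2, k3] as OpenCV has them; the pictures are not rectified), "xyz" and "rotation" of the camera in the world; the wrist camera has in their place "tool_from_camera" (4x4, takes a point from camera to tool coordinates, whose origin is the TCP and whose axes are the flange's). Camera axes: x right, y up, looking along -z (the intrinsics and any distortion apply to the point x, -y, -z); pixel columns grow to the right and rows downward; lengths in m; the calibration is good to about 2 mm. A picture is of the moment at which its call begins: read the wrist's pose just before it. There is no depth.
- ctrl.close_job(): hands the job in; it is judged then, once.
The state is a dict: "time": time; "joint_positions": joint angles; "qd": joint speeds; "joint_torque": joint torques, N m; "position": TCP position; "tool_rot": TCP orientation; "ft_force": force on the tool from outside, world axes, zero at the start; "torque": the same for the moment, N m; "grip_width": opening from 0.0 (shut) to 1.0 (fully open); "grip_force": force on a finger pad.
Only numpy, scipy, OpenCV 4.12 (cv2) and the standard library are available. Lean on these libraries where they do the work, as an engineer would, in place of code of your own. Each camera call takes 0.05 s, during which the arm holds its last target. There are 200 camera calls.

TASK

Three dark bow-stabiliser bars stand on the bench and look the same, but at least one is a solid weight and at least one is a hollow spacer. Lift each to feel how heavy it is, then stand the solid ones in the red tray and the hollow ones in the blue tray, upright on the tray floor, each in a place of its own. Set them down rather than dropping them, and do not shift the mug, the black cap or the big tape roll.

Things in the scene. Friction and masses are not known exactly. Their poses are not given: they have to be found in the camera images.
- bar_a: one of three look-alike bars standing on end: closed square bar, 32 x 32 mm and 90 mm tall, dark steel with bright aluminium caps at both ends. It is either solid (0.6 to 0.8 kg) or hollow (0.15 to 0.22 kg); which it is differs from start to start, nothing on the outside (nor its name) shows it, and only its weight when lifted tells. Origin: centre of the underside; z up, x and y square to its side faces.
- bar_b: one of three look-alike bars standing on end: closed square bar, 32 x 32 mm and 90 mm tall, dark steel with bright aluminium caps at both ends. It is either solid (0.6 to 0.8 kg) or hollow (0.15 to 0.22 kg); which it is differs from start to start, nothing on the outside (nor its name) shows it, and only its weight when lifted tells. Origin: centre of the underside; z up, x and y square to its side faces.
- bar_c: one of three look-alike bars standing on end: closed square bar, 32 x 32 mm and 90 mm tall, dark steel with bright aluminium caps at both ends. It is either solid (0.6 to 0.8 kg) or hollow (0.15 to 0.22 kg); which it is differs from start to start, nothing on the outside (nor its name) shows it, and only its weight when lifted tells. Origin: centre of the underside; z up, x and y square to its side faces.
- tray_red: red steel tray for the solid bars; low tray fixed to the bench, 122 mm (its x) by 50 mm (its y) outside, rim 4 mm thick and 12 mm high, floor 3 mm thick. Two places side by side, each for one standing bar, centred at x = -30 and x = +30 mm, y = 0, with a 10 mm high, 6 mm wide rib between them; each place is 54 mm by 42 mm inside. Origin: centre of the underside, z up.
- tray_blue: blue steel tray for the hollow bars; low tray fixed to the bench, 122 mm (its x) by 50 mm (its y) outside, rim 4 mm thick and 12 mm high, floor 3 mm thick. Two places side by side, each for one standing bar, centred at x = -30 and x = +30 mm, y = 0, with a 10 mm high, 6 mm wide rib between them; each place is 54 mm by 42 mm inside. Origin: centre of the underside, z up.
- mug_1: white spotted mug, 82 x 114 x 91 mm, standing behind the trays; leave it. Origin under its centre.
- black_cap: flat round black cap, 42 mm across, 16 mm high, lying among the bars and trays; leave it. Origin under its centre.
- tape_2: roll of tan tape, 100 mm across, 25 mm high, lying left of the bars; leave it. Origin under its centre.

How it is judged:
By the outcome, as a careful person would: the job done as asked, in the order asked, and still so for the second after the job is handed in, with the robot touching nothing.
It also fails if it takes over 66 s, if anything falls off the work surface, if the arm or the gripper's body presses on something with over 40 N, if the wrist force passes 120 N, or if a joint passes its speed limit or range.

## Working session

There is one attempt and no reset: what is moved stays moved. The work goes in short steps, Python scripts to look and compute and a tool call to move; the robot and the scene stay as the last step left them, time stands still between calls to the robot, and variables do not carry over. Pictures are saved under pics/ and viewed, at most 10 in all, crops included, and the job is handed in when it is done.

Besides the shell and the picture viewer there is one more tool, called after "Call:" as name(argument=value, ...) on one line, values as JSON. jog_arm: Moves the arm, as the interface text tells. Its arguments: {"type":"object","properties":{"moves":{"type":"array"},"newtons":{"type":"number"}},"required":["moves"]}

```bash
mkdir -p pics; python3 - <<'E'
from bench import ctrl
import cv2,pickle
s=ctrl.get_state();print(s, ctrl.grasp_offset)
d={}
for n in("scene","top"):
    im=ctrl.get_image(n);d[n]=im;cv2.imwrite(f"pics/{n}.png",im["pixels"][:,:,::-1])
    print(n,{k:v for k,v in im.items() if k!="pixels"})
pickle.dump(d,open("im0.pkl","wb"))
E
```

```text
{'time': 0.0, 'joint_positions': array([ 1.1351068 ,  0.32185777, -0.07009924,  1.45166147,  0.02261186,
        1.37075005, -0.05691411]), 'qd': array([ 0.00023987,  0.00018601, -0.0008626 , -0.00117457, -0.00057164,
       -0.00090388, -0.00026291]), 'joint_torque': array([-1.37911562e-05, -4.91283560e+01, -4.03362829e-01, -3.12526739e+01,
       -6.37995685e-02,  4.34631889e-02,  1.62660695e-04]), 'position': array([ 0.28230955, -0.58484708,  0.19544586]), 'tool_rot': array([-3.06069781e+00, -7.00231394e-01,  8.16081931e-04]), 'ft_force': array([ 0.89712499, -0.27333567, -0.23656768]), 'torque': array([-0.02081166, -0.00616623,  0.00856772]), 'grip_force': 0.0, 'grip_width': 0.9943690344059842} 0.0187
scene {'fx': 435.5486689012511, 'fy': 435.5486689012511, 'cx': 252.19727917189755, 'cy': 189.4644800465784, 'dist': array([-0.1078124,  0.       ,  0.       ,  0.       ,  0.       ]), 'xyz': array([ 0.69592139, -1.07088361,  0.76244535]), 'rotation': array([0.88257135, 0.07184214, 0.12584359])}
top {'fx': 468.42494433207, 'fy': 468.42494433207, 'cx': 259.94953823136296, 'cy': 195.86713176120404, 'dist': array([0.04756186, 0.        , 0.        , 0.        , 0.        ]), 'xyz': array([ 0.42073206, -0.1938107 ,  1.25953505]), 'rotation': array([ 0.10009926, -0.07433606, -1.59187268])}
```

View pics/scene.png

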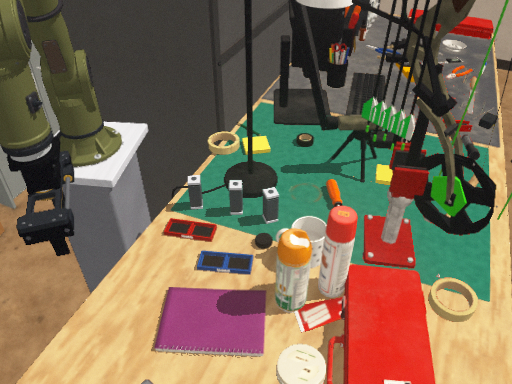

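View pics/top.png

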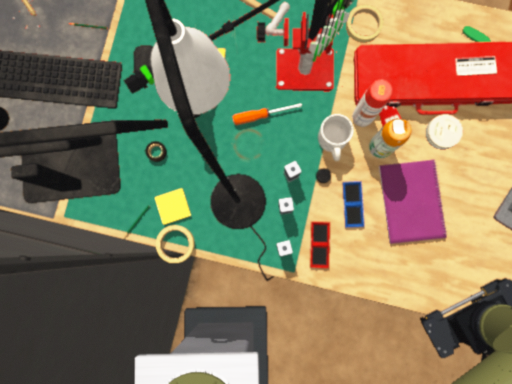

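The scene view has the bars at (195,190), (236,197) and (270,205), with the red tray at (190,230) and the blue at (225,262). The top view has the bar tops at (285,248), (286,205) and (293,170), the trays at (320,246) and (353,205), and the cap at (323,176). The lamp pole stands left of the bars, near (238,195).

```bash
cat > h.py <<'E'
import cv2,numpy as np,pickle
from scipy.spatial.transform import Rotation as R
def cam(im,st=None):
    if "xyz" in im: return R.from_rotvec(im["rotation"]).as_matrix(),np.array(im["xyz"])
    T=np.array(im["tool_from_camera"]);Rt=R.from_rotvec(st["tool_rot"]).as_matrix()
    return Rt@T[:3,:3],Rt@T[:3,3]+st["position"]
def K(im): return np.array([[im["fx"],0,im["cx"]],[0,im["fy"],im["cy"]],[0,0,1.]])
def ray(im,uv,z,st=None):
    Rc,c=cam(im,st)
    p=cv2.undistortPoints(np.array(uv,float).reshape(-1,1,2),K(im),np.array(im["dist"])).reshape(-1,2)
    d=np.c_[p[:,0],-p[:,1],-np.ones(len(p))]@Rc.T
    return c+d*((z-c[2])/d[:,2])[:,None]
def proj(im,P,st=None):
    Rc,c=cam(im,st);q=(np.atleast_2d(P)-c)@Rc;q=q*[1,-1,-1]
    return cv2.projectPoints(q,np.zeros(3),np.zeros(3),K(im),np.array(im["dist"]))[0].reshape(-1,2)
def blobs(im,mask,z,amin,st=None):
    cs,_=cv2.findContours(mask.astype(np.uint8),cv2.RETR_EXTERNAL,cv2.CHAIN_APPROX_NONE);o=[]
    for c in cs:
        if cv2.contourArea(c)<amin: continue
        w=ray(im,c.reshape(-1,2),z,st)[:,:2]
        (x,y),(a,b),t=cv2.minAreaRect((w*1000).astype(np.float32))
        o.append((c.reshape(-1,2).mean(0).round(),np.round([x,y,a,b,t],1)))
    return o
E
python3 - <<'E'
from h import *
d=pickle.load(open("im0.pkl","rb"))
im=d["top"];p=im["pixels"];hsv=cv2.cvtColor(p,cv2.COLOR_RGB2HSV);H,S,V=[hsv[...,i].astype(int) for i in range(3)]
roi=np.zeros(H.shape,bool);roi[150:280,270:372]=1
for n,m,z,a in(("red",roi&((H<8)|(H>172))&(S>150)&(V>90),.012,40),("blue",roi&(H>105)&(H<128)&(S>120),.012,40),
  ("bar",roi&(S<60)&(V>140)&(np.arange(512)<305)[None],.09,20),("cap",roi&(V<70)&(np.arange(384)<190)[:,None]&(np.arange(512)>310)[None],.016,40)):
    for b in blobs(im,m,z,a): print(n,*b)
print("pole base",ray(im,[[238,200]],.0),"tape",ray(im,[[175,244]],.025),"mug",ray(im,[[336,133],[337,155]],.09))
c=cv2.resize(p[140:290,260:400],None,fx=4,fy=4,interpolation=cv2.INTER_CUBIC);cv2.imwrite("pics/c1.png",c[:,:,::-1])
E
```

```text
red [320. 245.] [ 426.9 -330.    48.9  119.6   86.6]
blue [353. 204.] [ 532.  -421.7  117.8   45.8    1.1]
bar [284. 248.] [ 420.1 -233.3   34.    34.8   12.7]
bar [286. 204.] [ 528.6 -239.8   34.4   35.1    5.4]
bar [292. 169.] [ 617.8 -259.6   34.1   34.1   25.4]
cap [352. 187.] [ 577.1 -420.5   31.7   10.7   88.6]
cap [323. 175.] [ 608.7 -343.5   34.8   32.4   88.5]
pole base [[ 0.55115986 -0.11511886  0.        ]] tape [[0.43642591 0.05065347 0.025     ]] mug [[ 0.70683302 -0.37257838  0.09      ]
 [ 0.65013532 -0.37293173  0.09      ]]
```

View pics/c1.png

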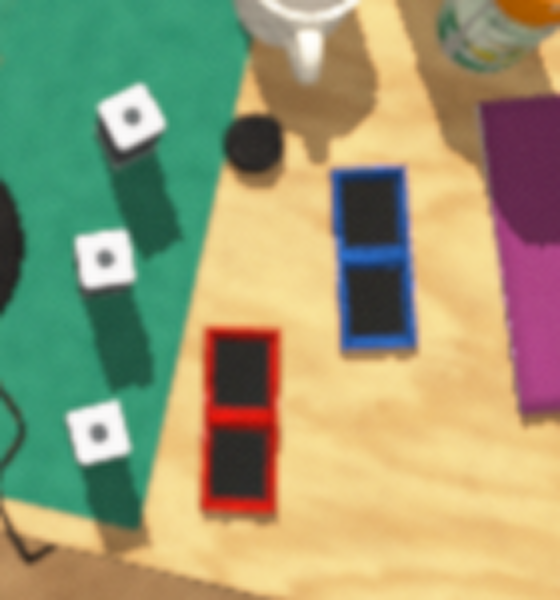

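The crop confirms the layout: bars at about (98,433), (105,259) and (131,117), red tray at (240,420), blue at (373,258), cap at (255,143). Next I'll check where the lamp is and plan the first hover move.

```bash
python3 - <<'E'
from h import *
d=pickle.load(open("im0.pkl","rb"));t,s=d["top"],d["scene"]
for h in (0,.1,.2,.3,.4,.5,.6,.8): 
    P=[.555,-.112,h];print(h,proj(t,P).round(),proj(s,P).round())
# pole edges in scene rows: dark run near u=250
g=s["pixels"].max(2)
for r in (20,60,100,140,160,170): print(r,np.where(g[r,235:265]<50)[0]+235)
g=t["pixels"].max(2)
for r in (100,140,160,180,190,195): print(r,np.where(g[r,170:250]<60)[0]+170)
for n,uv in(("bars",[[195,179],[236,183],[269,190]]),): print(n,ray(s,uv,.09).round(3))
cv2.imwrite("pics/c2.png",np.hstack([cv2.resize(s["pixels"][0:290,150:360],None,fx=2,fy=2),cv2.resize(t["pixels"][0:290,130:320],None,fx=2,fy=2)])[:,:,::-1])
E
```

```text
0 [[237. 199.]] [[253. 181.]]
0.1 [[234. 194.]] [[253. 152.]]
0.2 [[231. 189.]] [[252. 119.]]
0.3 [[227. 183.]] [[252.  83.]]
0.4 [[222. 176.]] [[251.  43.]]
0.5 [[217. 167.]] [[251.  -2.]]
0.6 [[209. 155.]] [[250. -51.]]
0.8 [[184. 116.]] [[ 249. -164.]]
20 [245 246 247 248 249 250 251]
60 [246 247 248 249 250 251]
100 [247 248 249 250 251]
140 [248 249 250 251]
160 [248 249 250 251]
170 [235 236 237 238 239 240 242 244 245 246 247 248 249 250 251 252 253]
100 [174 175 176 177 178 179 180 181 182 183 184 185 186 187]
140 [192 193 194 195 196 197 198 199 200 201 202 203 204 205]
160 [205 206 207 208 209 210 211 212 213 214 215 216]
180 [220 221 222 223 224 225 226 227 228 229 230 235 240 241 242 243 244 245
 246 247 248 249]
190 [215 216 217 218 219 220 221 222 223 224 225 226 227 228 229 230 231 232
 233 239 240 241 242 243 244 245 246 247 248 249]
195 [212 213 214 215 216 217 218 219 220 221 222 223 224 225 226 227 228 229
 230 231 232 233 234 235 236 237 238 239 240 241 242 243 244 245 246 247
 248 249]
bars [[ 0.425 -0.235  0.09 ]
 [ 0.531 -0.238  0.09 ]
 [ 0.615 -0.255  0.09 ]]
```

View pics/c2.png

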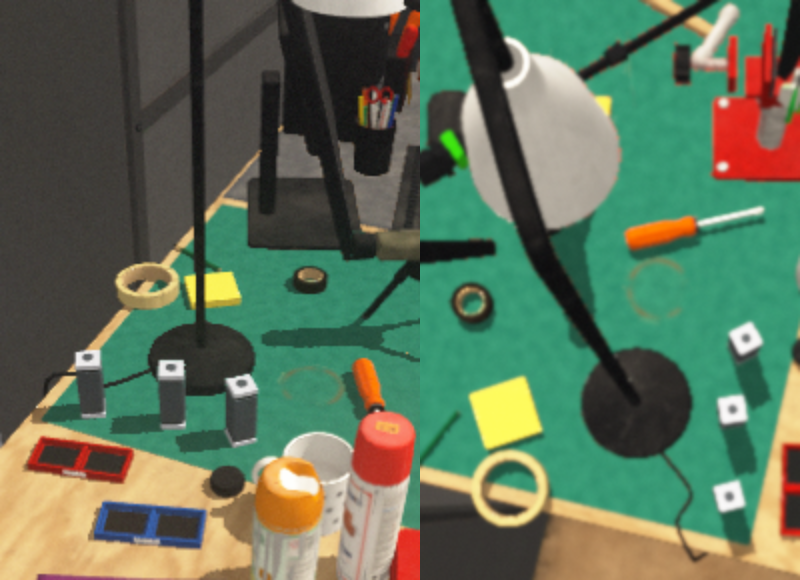

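The pole stands upright at about (0.547,-0.11), clear of the grasps as long as the gripper closes roughly along y. Next is a hover over bar 1 at z=0.2.

```bash
cat >> h.py <<'E'
def plan(x,y,z,yaw,st=None):
    """yaw: tool-x heading in deg, tool down; prints jog row numbers from the present pose"""
    from bench import ctrl
    st=st or ctrl.get_state();R0=R.from_rotvec(st["tool_rot"])
    Rt=R.from_euler("z",yaw,degrees=True)*R.from_euler("x",180,degrees=True)
    s=R0.inv().apply(np.array([x,y,z])-st["position"])/.3
    w=(R0.inv()*Rt).as_rotvec()/np.radians(60)
    hx=R0.as_matrix()[:,0];print("now",st["position"].round(4),"yaw",round(np.degrees(np.arctan2(hx[1],hx[0])),1),"->",(x,y,z,yaw),s.round(3),w.round(3))
E
python3 -c "
from h import *
plan(.40,-.30,.2,12.7)"
```

```text
now [ 0.2823 -0.5849  0.1956] yaw 25.8 -> (0.4, -0.3, 0.2, 12.7) [ 0.766 -0.685 -0.014] [-0.002  0.     0.218]
```

Call:
jog_arm(moves=[0.766, -0.685, -0.014, -0.002, 0, 0.218, 1, 0.766, -0.685, -0.014, -0.002, 0, 0.218, 1, 0.766, -0.685, -0.014, -0.002, 0, 0.218, 1, 0.766, -0.685, -0.014, -0.002, 0, 0.218, 1, 0.766, -0.685, -0.014, -0.002, 0, 0.218, 1, 0.766, -0.685, -0.014, -0.002, 0, 0.218, 1, 0.766, -0.685, -0.014, -0.002, 0, 0.218, 1, 0.766, -0.685, -0.014, -0.002, 0, 0.218, 1], newtons=40)

```text
time: 1.1
position: [0.3992, -0.3019, 0.2004]
tool_rot: [3.121, 0.343, -0.0]
ft_force: [-0.1, 0.4, 0.3]
grip_width: 1.002
grip_force: 0.0
```

```bash
python3 - <<'E'
from h import *
from bench import ctrl
st=ctrl.get_state();im=ctrl.get_image("wrist");pickle.dump((st,im),open("w1.pkl","wb"))
cv2.imwrite("pics/w1.png",im["pixels"][:,:,::-1]);print(st["position"],st["tool_rot"],st["joint_positions"].round(2),st["ft_force"],cam(im,st)[1])
for P in([.422,-.234,.09],[.53,-.239,.09],[.617,-.258,.09],[.427,-.33,.012],[.532,-.4217,.012]): print(proj(im,P,st).round())
E
```

```text
[ 0.39922989 -0.301881    0.20044   ] [ 3.12088798e+00  3.42696591e-01 -1.84732781e-04] [ 0.84  0.01 -0.25  1.8   0.    1.33 -0.76] [-0.13336318  0.39104537  0.33727335] [ 0.46502708 -0.28610838  0.38828516]
[[198. 150.]]
[[222.  43.]]
[[260. -55.]]
[[280. 156.]]
[[368.  92.]]
```

View pics/w1.png

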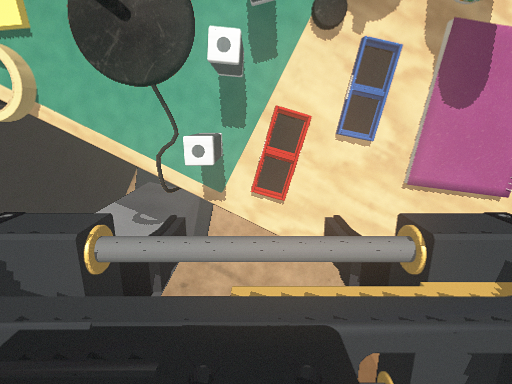

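The wrist view shows bar 1's top at (201,150), bar 2's at (225,46), the red tray at (281,153) and the blue at (370,89), close to the predicted positions. I'll measure them from this view.

```bash
python3 - <<'E'
from h import *
st,im=pickle.load(open("w1.pkl","rb"));p=im["pixels"];hsv=cv2.cvtColor(p,cv2.COLOR_RGB2HSV);H,S,V=[hsv[...,i].astype(int) for i in range(3)]
roi=np.zeros(H.shape,bool);roi[:203,150:420]=1
for n,m,z in(("red",roi&((H<8)|(H>172))&(S>150)&(V>60),.012),("blue",roi&(H>105)&(H<128)&(S>120),.012),("bar",roi&(S<50)&(V>150)&(np.arange(512)<255)[None],.09)):
    for b in blobs(im,m,z,200,st): print(n,*b)
plan(.421,-.234,.135,12.7)
E
```

```text
red [280. 153.] [ 428.9 -330.    49.7  121.    86.5]
bar [198. 150.] [ 421.6 -234.2   31.1   32.1   12.5]
bar [223.  44.] [ 529.4 -241.1   31.8   31.8    7.4]
now [ 0.3993 -0.3018  0.2005] yaw 12.5 -> (0.421, -0.234, 0.135, 12.7) [ 0.12  -0.205  0.218] [ 0.002  0.    -0.003]
```

Call:
jog_arm(moves=[0.121, -0.205, 0.1, 0.002, 0, 0, 1, 0.121, -0.205, 0.15, 0.002, 0, 0, 1, 0.121, -0.205, 0.2, 0.002, 0, 0, 1, 0.121, -0.205, 0.28, 0.002, 0, 0, 1, 0.121, -0.205, 0.36, 0.002, 0, 0, 1, 0.121, -0.205, 0.44, 0.002, 0, 0, 1, 0.121, -0.205, 0.515, 0.002, 0, 0, 1, 0.121, -0.205, 0.515, 0.002, 0, 0, 1])

```text
time: 2.15
position: [0.4201, -0.2338, 0.0444]
tool_rot: [-3.121, -0.343, 0.005]
ft_force: [0.1, -0.9, -0.3]
grip_width: 0.998
grip_force: 0.0
```

```bash
python3 -c "
from h import *
plan(.4215,-.234,.046,12.5)"
```

```text
now [ 0.4201 -0.2338  0.0444] yaw 12.5 -> (0.4215, -0.234, 0.046, 12.5) [ 0.004  0.002 -0.005] [-0.002  0.003  0.001]
```

Call:
jog_arm(moves=[0, 0, 0, 0, 0, 0, -1, 0, 0, 0, 0, 0, 0, -1, 0, 0, 0, 0, 0, 0, -1, 0, 0, 0, 0, 0, 0, -1, 0, 0, 0, 0, 0, 0, -1, 0, 0, 0, 0, 0, 0, -1, 0, 0, 0, 0, 0, 0, -1, 0, 0, 0, 0, 0, 0, -1], newtons=45)

```text
time: 3.15
position: [0.4223, -0.2331, 0.0462]
tool_rot: [3.122, 0.347, 0.001]
ft_force: [1.1, -2.3, -0.1]
grip_width: 0.362
grip_force: 45.0
```

Call:
jog_arm(moves=[0, 0, -0.02, 0, 0, 0, -1, 0, 0, -0.05, 0, 0, 0, -1, 0, 0, -0.08, 0, 0, 0, -1, 0, 0, -0.1, 0, 0, 0, -1, 0, 0, -0.1, 0, 0, 0, -1, 0, 0, -0.1, 0, 0, 0, -1, 0, 0, -0.1, 0, 0, 0, -1, 0, 0, -0.1, 0, 0, 0, -1])

```text
time: 4.15
position: [0.422, -0.2327, 0.0759]
tool_rot: [-3.122, -0.347, 0.0]
ft_force: [0.3, 0.4, -6.4]
grip_width: 0.365
grip_force: 44.9
```

Bar 1 pulls 6.4 N, so it is solid. I'll put it back gently and weigh the others before placing any.

Call:
jog_arm(moves=[0, 0, 0.03, 0, 0, 0, -1, 0, 0, 0.06, 0, 0, 0, -1, 0, 0, 0.085, 0, 0, 0, -1, 0, 0, 0.097, 0, 0, 0, -1, 0, 0, 0.099, 0, 0, 0, -1, 0, 0, 0.099, 0, 0, 0, 1, 0, 0, 0.099, 0, 0, 0, 1, 0, 0, 0.099, 0, 0, 0, 1])

```text
time: 5.15
position: [0.4231, -0.2332, 0.0474]
tool_rot: [3.121, 0.347, 0.003]
ft_force: [0.4, -0.2, 0.0]
grip_width: 0.624
grip_force: 0.0
```

```bash
python3 -c "
from h import *
from bench import ctrl
s=ctrl.get_state();print(s['grip_width'],s['ft_force'],s['position'])
plan(.529,-.2405,.125,7.)"
```

```text
0.6237916821252578 [ 0.37116252 -0.22743963  0.0292997 ] [ 0.42305126 -0.23318469  0.04737594]
now [ 0.4231 -0.2332  0.0474] yaw 12.7 -> (0.529, -0.2405, 0.125, 7.0) [ 0.34   0.102 -0.258] [ 0.001 -0.002  0.095]
```

Call:
jog_arm(moves=[0, 0, -0.15, 0, 0, 0, 1, 0, 0, -0.26, 0, 0, 0, 1, 0.1, 0.03, -0.27, 0, 0, 0.03, 1, 0.25, 0.075, -0.27, 0, 0, 0.095, 1, 0.34, 0.102, -0.26, 0, 0, 0.095, 1, 0.34, 0.102, -0.26, 0, 0, 0.095, 1, 0.34, 0.102, -0.2, 0, 0, 0.095, 1, 0.34, 0.102, -0.15, 0, 0, 0.095, 1])

```text
time: 6.15
position: [0.5268, -0.2404, 0.09]
tool_rot: [-3.136, -0.19, 0.002]
ft_force: [0.0, -0.2, 0.4]
grip_width: 1.001
grip_force: 0.0
```

```bash
python3 -c "
from h import *
plan(.529,-.2405,.046,7.)"
```

```text
now [ 0.5268 -0.2404  0.09  ] yaw 6.9 -> (0.529, -0.2405, 0.046, 7.0) [0.007 0.001 0.147] [-0.     0.001 -0.001]
```

Call:
jog_arm(moves=[0.007, 0, 0.07, 0, 0, 0, 1, 0.007, 0, 0.147, 0, 0, 0, 1, 0.007, 0, 0.147, 0, 0, 0, 0.6, 0.007, 0, 0.147, 0, 0, 0, -1, 0.007, 0, 0.147, 0, 0, 0, -1, 0.007, 0, 0.147, 0, 0, 0, -1, 0.007, 0, 0.147, 0, 0, 0, -1, 0.007, 0, 0.147, 0, 0, 0, -1])

```text
time: 7.15
position: [0.5306, -0.2399, 0.0475]
tool_rot: [3.136, 0.192, 0.001]
ft_force: [0.4, 0.2, -0.0]
grip_width: 0.404
grip_force: 0.0
```

Call:
jog_arm(moves=[0, 0, 0, 0, 0, 0, -1, 0, 0, 0, 0, 0, 0, -1, 0, 0, -0.04, 0, 0, 0, -1, 0, 0, -0.08, 0, 0, 0, -1, 0, 0, -0.1, 0, 0, 0, -1, 0, 0, -0.1, 0, 0, 0, -1, 0, 0, -0.1, 0, 0, 0, -1, 0, 0, -0.1, 0, 0, 0, -1])

```text
time: 8.15
position: [0.5301, -0.2398, 0.0768]
tool_rot: [-3.135, -0.192, 0.001]
ft_force: [-0.0, -0.9, -7.6]
grip_width: 0.358
grip_force: 44.9
```

Bar 2 pulls 7.6 N, also solid. I'll set it back and move on to bar 3.

Call:
jog_arm(moves=[0, 0, 0.03, 0, 0, 0, -1, 0, 0, 0.06, 0, 0, 0, -1, 0, 0, 0.085, 0, 0, 0, -1, 0, 0, 0.097, 0, 0, 0, -1, 0, 0, 0.099, 0, 0, 0, -1, 0, 0, 0.099, 0, 0, 0, 1, 0, 0, 0.099, 0, 0, 0, 1, 0, 0, 0.099, 0, 0, 0, 1])

```text
time: 9.15
position: [0.5314, -0.2403, 0.0487]
tool_rot: [3.135, 0.192, 0.003]
ft_force: [0.9, 0.2, -0.7]
grip_width: 0.62
grip_force: 0.0
```

Call:
jog_arm(moves=[0, 0, 0, 0, 0, 0, 1, 0, 0, -0.1, 0, 0, 0, 1, 0, 0, -0.2, 0, 0, 0, 1, 0, 0, -0.3, 0, 0, 0, 1, 0, 0, -0.4, 0, 0, 0, 1, 0, 0, -0.45, 0, 0, 0, 1, 0, 0, -0.45, 0, 0, 0, 1, 0, 0, -0.45, 0, 0, 0, 1])

```text
time: 10.15
position: [0.5297, -0.2397, 0.1812]
tool_rot: [-3.135, -0.192, 0.003]
ft_force: [0.1, -1.2, -0.8]
grip_width: 1.003
grip_force: 0.0
```

```bash
python3 - <<'E'
from h import *
from bench import ctrl
st=ctrl.get_state();im=ctrl.get_image("wrist");pickle.dump((st,im),open("w2.pkl","wb"));p=im["pixels"];cv2.imwrite("pics/w2.png",p[:,:,::-1])
hsv=cv2.cvtColor(p,cv2.COLOR_RGB2HSV);H,S,V=[hsv[...,i].astype(int) for i in range(3)]
roi=np.zeros(H.shape,bool);roi[:203]=1
for n,m,z in(("red",roi&((H<8)|(H>172))&(S>150)&(V>60),.012),("blue",roi&(H>105)&(H<128)&(S>120),.012),("bar",roi&(S<50)&(V>150),.09)):
    for b in blobs(im,m,z,200,st): print(n,*b)
plan(.617,-.259,.13,25)
E
```

```text
bar [256. 186.] [ 531.2 -240.    32.1   31.6    7. ]
bar [457. 159.] [ 582.3 -439.1   87.6    6.2    5.1]
bar [288. 100.] [ 619.5 -259.8   31.8   32.    26.4]
bar [495.  53.] [ 679.4 -438.9   30.4   39.6   20.2]
bar [421.  30.] [ 704.8 -366.6   80.6  117.6   51.1]
now [ 0.5296 -0.2396  0.181 ] yaw 7.0 -> (0.617, -0.259, 0.13, 25) [0.282 0.1   0.169] [-0.002  0.002 -0.3  ]
```

View pics/w2.png

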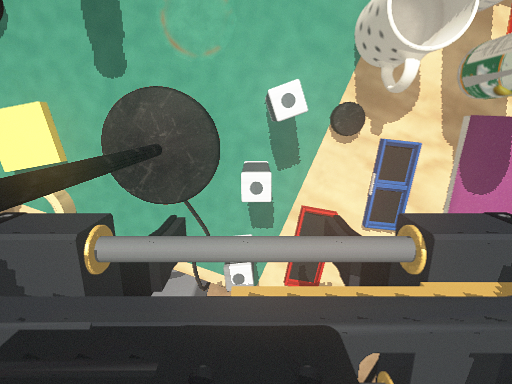

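Wrist view: bar 3's top is at (287,100) and measures (0.619,-0.2595), yaw 26°. The bars I set back are standing at (256,186) and (240,280), and the blue tray is at (393,185).

Call:
jog_arm(moves=[0.1, 0.035, 0.05, 0, 0, -0.1, 1, 0.2, 0.07, 0.1, 0, 0, -0.22, 1, 0.288, 0.102, 0.15, -0.002, 0, -0.317, 1, 0.288, 0.102, 0.17, -0.002, 0, -0.317, 1, 0.288, 0.102, 0.17, -0.002, 0, -0.317, 1, 0.288, 0.102, 0.22, -0.002, 0, -0.317, 1, 0.288, 0.102, 0.27, -0.002, 0, -0.317, 1, 0.288, 0.102, 0.303, -0.002, 0, -0.317, 1])

```text
time: 11.2
position: [0.619, -0.2597, 0.0904]
tool_rot: [3.06, 0.706, -0.002]
ft_force: [0.2, 0.4, -0.1]
grip_width: 1.002
grip_force: 0.0
```

```bash
python3 - <<'E'
from h import *
plan(.619,-.2595,.046,26)
st,im=pickle.load(open("w2.pkl","rb"));p=im["pixels"];hsv=cv2.cvtColor(p,cv2.COLOR_RGB2HSV);H,S,V=[hsv[...,i].astype(int) for i in range(3)]
roi=np.zeros(H.shape,bool);roi[:240,350:430]=1
for b in blobs(im,roi&(H>105)&(H<128)&(S>120)&(V>50),.012,100,st): print(*b)
E
```

```text
now [ 0.619  -0.2597  0.0904] yaw 26.0 -> (0.619, -0.2595, 0.046, 26) [ 0.001 -0.001  0.148] [ 0.001  0.001 -0.   ]
[381. 204.] [ 5.141e+02 -4.200e+02  8.000e+01  4.310e+01  2.000e-01]
```

Call:
jog_arm(moves=[0, 0, 0.07, 0, 0, 0, 1, 0, 0, 0.147, 0, 0, 0, 1, 0, 0, 0.147, 0, 0, 0, 0.6, 0, 0, 0.147, 0, 0, 0, -1, 0, 0, 0.147, 0, 0, 0, -1, 0, 0, 0.147, 0, 0, 0, -1, 0, 0, 0.147, 0, 0, 0, -1, 0, 0, 0.147, 0, 0, 0, -1])

```text
time: 12.2
position: [0.6201, -0.2599, 0.0479]
tool_rot: [3.059, 0.706, 0.001]
ft_force: [0.9, -0.7, -0.1]
grip_width: 0.405
grip_force: 0.0
```

Call:
jog_arm(moves=[0, 0, 0, 0, 0, 0, -1, 0, 0, 0, 0, 0, 0, -1, 0, 0, -0.04, 0, 0, 0, -1, 0, 0, -0.08, 0, 0, 0, -1, 0, 0, -0.12, 0, 0, 0, -1, 0, 0, -0.16, 0, 0, 0, -1, 0, 0, -0.18, 0, 0, 0, -1, 0, 0, -0.18, 0, 0, 0, -1])

```text
time: 13.2
position: [0.6203, -0.2599, 0.1024]
tool_rot: [3.058, 0.706, 0.002]
ft_force: [-0.2, -0.3, -2.3]
grip_width: 0.359
grip_force: 45.0
```

```bash
python3 - <<'E'
from h import *
from bench import ctrl
st=ctrl.get_state();print(st["ft_force"],st["grip_width"],st["position"])
d=pickle.load(open("im0.pkl","rb"));im=d["scene"];p=im["pixels"];hsv=cv2.cvtColor(p,cv2.COLOR_RGB2HSV);H,S,V=[hsv[...,i].astype(int) for i in range(3)]
roi=np.zeros(H.shape,bool);roi[210:285,155:255]=1
for n,m in(("red",roi&((H<8)|(H>172))&(S>150)&(V>90)),("blue",roi&(H>105)&(H<128)&(S>120)&(V>60))):
    for b in blobs(im,m,.012,40): print(n,*b)
st,im=pickle.load(open("w1.pkl","rb"));p=im["pixels"];hsv=cv2.cvtColor(p,cv2.COLOR_RGB2HSV);H,S,V=[hsv[...,i].astype(int) for i in range(3)]
roi=np.zeros(H.shape,bool);roi[:203,320:420]=1
for b in blobs(im,roi&(H>103)&(H<130)&(S>100)&(V>50),.012,100,st): print("w1 blue",*b)
E
```

```text
[-0.2428145  -0.27570302 -2.34699732] 0.3592612754467958 [ 0.62030481 -0.25992608  0.10237395]
red [190. 229.] [ 429.4 -336.6   60.2  124.1   86.5]
blue [225. 262.] [ 534.  -427.8  120.5   54.5    1.2]
w1 blue [369.  88.] [ 534.1 -422.1  119.8   48.8    1.1]
```

Bar 3 pulls 2.3 N, so it is hollow. It goes in the blue tray's near place, at (0.503,-0.4226), yaw 1.1°.

```bash
python3 -c "
from h import *
plan(.5035,-.4226,.10,1.1)"
```

```text
now [ 0.6203 -0.2599  0.1024] yaw 26.0 -> (0.5035, -0.4226, 0.1, 1.1) [-0.588  0.317  0.009] [ 0.003 -0.001  0.415]
```

Call:
jog_arm(moves=[-0.08, 0.045, 0, 0, 0, 0.05, -1, -0.2, 0.11, 0, 0, 0, 0.15, -1, -0.34, 0.185, 0, 0, 0, 0.26, -1, -0.46, 0.25, 0, 0, 0, 0.36, -1, -0.55, 0.3, 0, 0, 0, 0.415, -1, -0.588, 0.317, 0.005, 0.002, 0, 0.415, -1, -0.588, 0.317, 0.008, 0.002, 0, 0.415, -1, -0.588, 0.317, 0.008, 0.002, 0, 0.415, -1])

```text
time: 14.2
position: [0.5048, -0.4202, 0.0993]
tool_rot: [-3.14, -0.036, -0.002]
ft_force: [0.1, 0.3, -2.1]
grip_width: 0.363
grip_force: 45.0
```

```bash
python3 - <<'E'
from h import *
from bench import ctrl
plan(.5035,-.4226,.0515,1.1)
st=ctrl.get_state();im=ctrl.get_image("wrist");p=im["pixels"];cv2.imwrite("pics/w3.png",p[:,:,::-1])
print(proj(im,[[.503,-.4226,.003],[.533+.061,-.422,.012],[.5035,-.4226,.143]],st).round())
hsv=cv2.cvtColor(p,cv2.COLOR_RGB2HSV);H,S,V=[hsv[...,i].astype(int) for i in range(3)]
roi=np.zeros(H.shape,bool);roi[:210]=1
for b in blobs(im,roi&(H>103)&(H<130)&(S>100)&(V>50),.012,100,st): print("blue",*b)
E
```

```text
now [ 0.5048 -0.4202  0.0993] yaw 1.3 -> (0.5035, -0.4226, 0.0515, 1.1) [-0.005  0.008  0.159] [-0.002 -0.001  0.004]
[[258. 188.]
 [260.  97.]
 [260. 246.]]
blue [275. 153.] [ 538.7 -424.9  111.4   44.2    1. ]
blue [236. 141.] [ 550.5 -399.8   86.7    2.6    1. ]
```

View pics/w3.png

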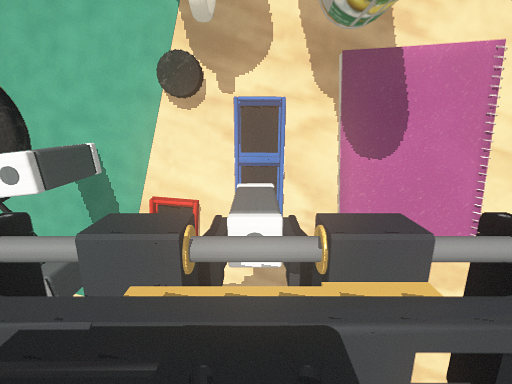

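The held bar at (257,225) lines up with the blue tray's column (edges at u=235 and 285, far edge at v=97). Bar 2 still stands at the left. Lowering now.

Call:
jog_arm(moves=[-0.005, 0.008, 0.03, -0.002, 0, 0.003, -1, -0.005, 0.008, 0.07, -0.002, 0, 0.003, -1, -0.005, 0.008, 0.1, -0.002, 0, 0.003, -1, -0.005, 0.008, 0.125, -0.002, 0, 0.003, -1, -0.005, 0.008, 0.142, -0.002, 0, 0.003, -1, -0.005, 0.008, 0.152, -0.002, 0, 0.003, -1, -0.005, 0.008, 0.158, -0.002, 0, 0.003, -1, -0.005, 0.008, 0.158, -0.002, 0, 0.003, -1])

```text
time: 15.25
position: [0.5017, -0.4251, 0.0522]
tool_rot: [3.139, 0.025, 0.001]
ft_force: [-0.7, 0.3, -1.4]
grip_width: 0.363
grip_force: 45.0
```

```bash
python3 -c "
from h import *
from bench import ctrl
s=ctrl.get_state();print(s['ft_force'])
plan(.5035,-.4226,.051,1.1)"
```

```text
[-0.6988976   0.33235644 -1.36749276]
now [ 0.5017 -0.4251  0.0522] yaw 0.9 -> (0.5035, -0.4226, 0.051, 1.1) [ 0.006 -0.008  0.004] [ 0.002 -0.    -0.003]
```

Call:
jog_arm(moves=[0.006, -0.008, 0, 0, 0, 0, -1, 0.006, -0.008, 0, 0, 0, 0, -1, 0.006, -0.008, 0.003, 0, 0, 0, -1, 0.006, -0.008, 0.005, 0, 0, 0, -1, 0.006, -0.008, 0.006, 0, 0, 0, -1, 0.006, -0.008, 0.006, 0, 0, 0, -1, 0.006, -0.008, 0.006, 0, 0, 0, -1, 0.006, -0.008, 0.006, 0, 0, 0, -1])

```text
time: 16.25
position: [0.5036, -0.4227, 0.0507]
tool_rot: [3.139, 0.025, 0.001]
ft_force: [-1.1, 0.9, 4.0]
grip_width: 0.363
grip_force: 45.0
```

Contact: the force went from -2.3 to +4 N, so the bar is on the tray floor. Release, then rise straight up.

Call:
jog_arm(moves=[0, 0, 0, 0, 0, 0, 1, 0, 0, 0, 0, 0, 0, 1, 0, 0, 0, 0, 0, 0, 1, 0, 0, 0, 0, 0, 0, 1, 0, 0, -0.08, 0, 0, 0, 1, 0, 0, -0.2, 0, 0, 0, 1, 0, 0, -0.28, 0, 0, 0, 1, 0, 0, -0.3, 0, 0, 0, 1])

```text
time: 17.25
position: [0.5044, -0.4231, 0.1424]
tool_rot: [3.137, 0.025, 0.005]
ft_force: [0.4, -0.6, 0.5]
grip_width: 0.997
grip_force: 0.0
```

```bash
python3 - <<'E'
from h import *
from bench import ctrl
plan(.5312,-.240,.135,7)
E
```

```text
now [ 0.5044 -0.4231  0.1424] yaw 0.9 -> (0.5312, -0.24, 0.135, 7) [ 0.099 -0.609  0.022] [ 0.004 -0.003 -0.101]
```

Call:
jog_arm(moves=[0.015, -0.1, 0, 0, 0, -0.02, 1, 0.045, -0.28, 0, 0, 0, -0.05, 1, 0.07, -0.44, 0, 0.002, 0, -0.08, 1, 0.09, -0.56, 0.01, 0.004, -0.003, -0.101, 1, 0.099, -0.609, 0.02, 0.004, -0.003, -0.101, 1, 0.099, -0.609, 0.02, 0.004, -0.003, -0.101, 1, 0.099, -0.609, 0.02, 0.004, -0.003, -0.101, 1, 0.099, -0.609, 0.02, 0.004, -0.003, -0.101, 1])

```text
time: 18.25
position: [0.5297, -0.2413, 0.1338]
tool_rot: [-3.134, -0.187, 0.005]
ft_force: [-0.3, -0.2, 0.5]
grip_width: 1.004
grip_force: 0.0
```

```bash
python3 - <<'E'
from h import *
from bench import ctrl
st=ctrl.get_state();im=ctrl.get_image("wrist");p=im["pixels"]
hsv=cv2.cvtColor(p,cv2.COLOR_RGB2HSV);H,S,V=[hsv[...,i].astype(int) for i in range(3)]
roi=np.zeros(H.shape,bool);roi[:225,200:330]=1
for b in blobs(im,roi&(S<50)&(V>150),.09,200,st): print(*b)
plan(.5312,-.240,.047,7)
E
```

```text
[254. 198.] [ 530.9 -239.8   31.8   31.6    6.8]
now [ 0.5298 -0.241   0.1339] yaw 6.8 -> (0.5312, -0.24, 0.047, 7) [ 0.006 -0.002  0.29 ] [-0.002  0.003 -0.003]
```

Call:
jog_arm(moves=[0.005, -0.002, 0.08, -0.002, 0.002, 0, 1, 0.005, -0.002, 0.18, -0.002, 0.002, 0, 1, 0.005, -0.002, 0.26, -0.002, 0.002, 0, 1, 0.005, -0.002, 0.288, -0.002, 0.002, 0, 1, 0.005, -0.002, 0.288, -0.002, 0.002, 0, -1, 0.005, -0.002, 0.288, -0.002, 0.002, 0, -1, 0.005, -0.002, 0.288, -0.002, 0.002, 0, -1, 0.005, -0.002, 0.288, -0.002, 0.002, 0, -1])

```text
time: 19.3
position: [0.5317, -0.2385, 0.0482]
tool_rot: [3.135, 0.192, 0.0]
ft_force: [0.2, -0.4, 0.5]
grip_width: 0.627
grip_force: 0.0
```

Call:
jog_arm(moves=[0, 0, 0, 0, 0, 0, -1, 0, 0, 0, 0, 0, 0, -1, 0, 0, 0, 0, 0, 0, -1, 0, 0, 0, 0, 0, 0, -1, 0, 0, -0.05, 0, 0, 0, -1, 0, 0, -0.1, 0, 0, 0, -1, 0, 0, -0.16, 0, 0, 0, -1, 0, 0, -0.18, 0, 0, 0, -1])

```text
time: 20.3
position: [0.5326, -0.2386, 0.1037]
tool_rot: [3.134, 0.192, 0.003]
ft_force: [0.2, -0.1, -6.1]
grip_width: 0.365
grip_force: 44.9
```

```bash
python3 -c "
from h import *
plan(.458,-.3315,.1,-3.5)"
```

```text
now [ 0.5326 -0.2386  0.1037] yaw 7.0 -> (0.458, -0.3315, 0.1, -3.5) [-0.284  0.277  0.012] [ 0.001 -0.002  0.175]
```

Call:
jog_arm(moves=[-0.04, 0.04, 0, 0, 0, 0.02, -1, -0.1, 0.1, 0, 0, 0, 0.06, -1, -0.17, 0.17, 0, 0, 0, 0.11, -1, -0.24, 0.235, 0.005, 0, -0.002, 0.15, -1, -0.284, 0.277, 0.01, 0, -0.002, 0.175, -1, -0.284, 0.277, 0.01, 0, -0.002, 0.175, -1, -0.284, 0.277, 0.01, 0, -0.002, 0.175, -1, -0.284, 0.277, 0.01, 0, -0.002, 0.175, -1])

```text
time: 21.3
position: [0.4581, -0.3297, 0.0987]
tool_rot: [-3.14, 0.092, 0.003]
ft_force: [0.1, 0.7, -7.2]
grip_width: 0.363
grip_force: 44.9
```

```bash
python3 - <<'E'
from h import *
from bench import ctrl
plan(.4582,-.3318,.053,-3.5)
E
```

```text
now [ 0.4581 -0.3297  0.0987] yaw -3.3 -> (0.4582, -0.3318, 0.053, -3.5) [0.001 0.007 0.152] [-0.     0.002  0.003]
```

Call:
jog_arm(moves=[0, 0.004, 0.03, 0, 0.002, 0.003, -1, 0, 0.004, 0.07, 0, 0.002, 0.003, -1, 0, 0.004, 0.1, 0, 0.002, 0.003, -1, 0, 0.004, 0.125, 0, 0.002, 0.003, -1, 0, 0.004, 0.14, 0, 0.002, 0.003, -1, 0, 0.004, 0.149, 0, 0.002, 0.003, -1, 0, 0.004, 0.152, 0, 0.002, 0.003, -1, 0, 0.004, 0.152, 0, 0.002, 0.003, -1])

```text
time: 22.3
position: [0.4569, -0.3325, 0.0532]
tool_rot: [3.14, -0.101, -0.001]
ft_force: [-0.1, 0.3, -6.3]
grip_width: 0.362
grip_force: 44.9
```

```bash
python3 -c "
from h import *
plan(.4582,-.3318,.051,-3.5)"
```

```text
now [ 0.4569 -0.3325  0.0532] yaw -3.7 -> (0.4582, -0.3318, 0.051, -3.5) [ 0.004 -0.003  0.007] [ 0.     0.    -0.003]
```

Call:
jog_arm(moves=[0.004, -0.003, 0, 0, 0, 0, -1, 0.004, -0.003, 0.003, 0, 0, 0, -1, 0.004, -0.003, 0.005, 0, 0, 0, -1, 0.004, -0.003, 0.007, 0, 0, 0, -1, 0.004, -0.003, 0.008, 0, 0, 0, -1, 0.004, -0.003, 0.008, 0, 0, 0, -1, 0.004, -0.003, 0.008, 0, 0, 0, -1, 0.004, -0.003, 0.008, 0, 0, 0, -1])

```text
time: 23.3
position: [0.458, -0.3316, 0.0507]
tool_rot: [3.14, -0.101, -0.001]
ft_force: [-0.1, 0.3, -4.1]
grip_width: 0.36
grip_force: 44.9
```

Call:
jog_arm(moves=[0, 0, 0.001, 0, 0, 0, -1, 0, 0, 0.003, 0, 0, 0, -1, 0, 0, 0.003, 0, 0, 0, -1, 0, 0, 0.003, 0, 0, 0, -1, 0, 0, 0.003, 0, 0, 0, -1, 0, 0, 0.003, 0, 0, 0, -1, 0, 0, 0.003, 0, 0, 0, -1, 0, 0, 0.003, 0, 0, 0, -1])

```text
time: 24.3
position: [0.4583, -0.3318, 0.0506]
tool_rot: [3.139, -0.101, 0.0]
ft_force: [-2.6, 1.7, 6.6]
grip_width: 0.364
grip_force: 44.9
```

Firm contact at +6.6 N. Release and rise.

Call:
jog_arm(moves=[0, 0, 0, 0, 0, 0, 1, 0, 0, 0, 0, 0, 0, 1, 0, 0, 0, 0, 0, 0, 1, 0, 0, 0, 0, 0, 0, 1, 0, 0, -0.08, 0, 0, 0, 1, 0, 0, -0.2, 0, 0, 0, 1, 0, 0, -0.28, 0, 0, 0, 1, 0, 0, -0.3, 0, 0, 0, 1])

```text
time: 25.3
position: [0.4591, -0.3322, 0.1414]
tool_rot: [3.138, -0.101, 0.003]
ft_force: [0.8, 0.1, -0.5]
grip_width: 1.001
grip_force: 0.0
```

```bash
python3 - <<'E'
from h import *
plan(.422,-.233,.14,12.5)
E
```

```text
now [ 0.4591 -0.3322  0.1414] yaw -3.7 -> (0.422, -0.233, 0.14, 12.5) [-0.145 -0.322  0.004] [ 0.002 -0.002 -0.27 ]
```

Call:
jog_arm(moves=[-0.03, -0.07, 0, 0, 0, -0.05, 1, -0.08, -0.18, 0, 0.001, 0, -0.14, 1, -0.12, -0.27, 0, 0.002, -0.002, -0.22, 1, -0.145, -0.322, 0, 0.002, -0.002, -0.27, 1, -0.145, -0.322, 0, 0.002, -0.002, -0.27, 1, -0.145, -0.322, 0, 0.002, -0.002, -0.27, 1, -0.145, -0.322, 0, 0.002, -0.002, -0.27, 1, -0.145, -0.322, 0, 0.002, -0.002, -0.27, 1])

```text
time: 26.3
position: [0.4208, -0.2329, 0.1395]
tool_rot: [-3.121, -0.34, 0.005]
ft_force: [0.5, 0.6, 0.2]
grip_width: 1.001
grip_force: 0.0
```

```bash
python3 - <<'E'
from h import *
from bench import ctrl
st=ctrl.get_state();im=ctrl.get_image("wrist");p=im["pixels"]
hsv=cv2.cvtColor(p,cv2.COLOR_RGB2HSV);H,S,V=[hsv[...,i].astype(int) for i in range(3)]
roi=np.zeros(H.shape,bool);roi[:225,150:430]=1
for b in blobs(im,roi&(S<50)&(V>150),.09,200,st): print(*b)
plan(.422,-.2335,.047,12.5)
cv2.imwrite("pics/w4.png",p[:,:,::-1])
E
```

```text
[256. 197.] [ 422.6 -233.1   32.5   31.5   12.4]
[374. 184.] [ 455.8 -331.7   34.3   32.3   86.5]
now [ 0.4209 -0.2327  0.1395] yaw 12.5 -> (0.422, -0.2335, 0.047, 12.5) [0.004 0.004 0.308] [-0.003  0.002 -0.001]
```

View pics/w4.png

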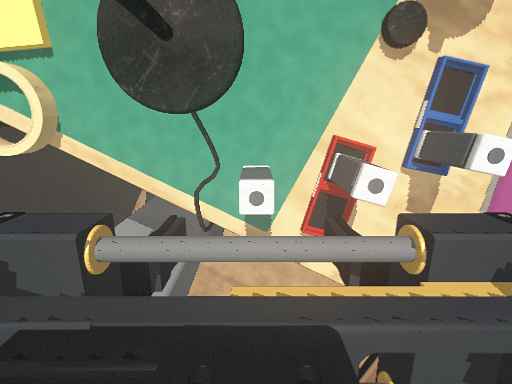

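Two bars stand upright in their trays: red far place, with its top at (376,186), and blue near place, top at (495,156). The red near place is free at about (325,210). Bar 1 is at (256,197), ready to grasp.

Call:
jog_arm(moves=[0.004, 0.002, 0.08, -0.002, 0.002, 0, 1, 0.004, 0.002, 0.18, -0.002, 0.002, 0, 1, 0.004, 0.002, 0.27, -0.002, 0.002, 0, 1, 0.004, 0.002, 0.306, -0.002, 0.002, 0, 1, 0.004, 0.002, 0.306, -0.002, 0.002, 0, -1, 0.004, 0.002, 0.306, -0.002, 0.002, 0, -1, 0.004, 0.002, 0.306, -0.002, 0.002, 0, -1, 0.004, 0.002, 0.306, -0.002, 0.002, 0, -1])

```text
time: 27.35
position: [0.4223, -0.2328, 0.0485]
tool_rot: [3.122, 0.342, 0.001]
ft_force: [-0.1, -0.4, -1.7]
grip_width: 0.633
grip_force: 0.0
```

Call:
jog_arm(moves=[0, 0, 0, 0, 0, 0, -1, 0, 0, 0, 0, 0, 0, -1, 0, 0, 0, 0, 0, 0, -1, 0, 0, 0, 0, 0, 0, -1, 0, 0, -0.05, 0, 0, 0, -1, 0, 0, -0.1, 0, 0, 0, -1, 0, 0, -0.16, 0, 0, 0, -1, 0, 0, -0.18, 0, 0, 0, -1])

```text
time: 28.35
position: [0.4227, -0.2328, 0.1034]
tool_rot: [3.122, 0.342, 0.002]
ft_force: [0.1, -0.8, -6.8]
grip_width: 0.368
grip_force: 44.9
```

```bash
python3 -c "
from h import *
plan(.398,-.3282,.1,-3.5)"
```

```text
now [ 0.4227 -0.2328  0.1034] yaw 12.5 -> (0.398, -0.3282, 0.1, -3.5) [-0.149  0.293  0.012] [ 0.001 -0.001  0.267]
```

Call:
jog_arm(moves=[-0.04, 0.03, 0, 0, 0, 0.04, -1, -0.09, 0.09, 0, 0, 0, 0.1, -1, -0.13, 0.17, 0, 0, 0, 0.17, -1, -0.149, 0.25, 0.005, 0, -0.001, 0.23, -1, -0.149, 0.293, 0.01, 0, -0.001, 0.267, -1, -0.149, 0.293, 0.01, 0, -0.001, 0.267, -1, -0.149, 0.293, 0.01, 0, -0.001, 0.267, -1, -0.149, 0.293, 0.01, 0, -0.001, 0.267, -1])

```text
time: 29.35
position: [0.3977, -0.3269, 0.0988]
tool_rot: [-3.14, 0.093, 0.003]
ft_force: [-0.4, 0.5, -6.8]
grip_width: 0.366
grip_force: 44.9
```

```bash
python3 -c "
from h import *
plan(.398,-.3282,.053,-3.5)"
```

```text
now [ 0.3977 -0.3269  0.0988] yaw -3.4 -> (0.398, -0.3282, 0.053, -3.5) [0.002 0.004 0.153] [-0.     0.002  0.002]
```

Call:
jog_arm(moves=[0.003, 0.002, 0.03, 0, 0.002, 0.002, -1, 0.003, 0.002, 0.07, 0, 0.002, 0.002, -1, 0.003, 0.002, 0.1, 0, 0.002, 0.002, -1, 0.003, 0.002, 0.125, 0, 0.002, 0.002, -1, 0.003, 0.002, 0.14, 0, 0.002, 0.002, -1, 0.003, 0.002, 0.149, 0, 0.002, 0.002, -1, 0.003, 0.002, 0.153, 0, 0.002, 0.002, -1, 0.003, 0.002, 0.153, 0, 0.002, 0.002, -1])

```text
time: 30.35
position: [0.3982, -0.3288, 0.0532]
tool_rot: [3.14, -0.099, 0.001]
ft_force: [0.5, 0.0, -7.2]
grip_width: 0.361
grip_force: 44.9
```

```bash
python3 -c "
from h import *
plan(.398,-.3282,.051,-3.5)"
```

```text
now [ 0.3982 -0.3288  0.0532] yaw -3.6 -> (0.398, -0.3282, 0.051, -3.5) [-0.001 -0.002  0.007] [ 0.    -0.001 -0.002]
```

Call:
jog_arm(moves=[0, -0.002, 0.002, 0, 0, 0, -1, 0, -0.002, 0.004, 0, 0, 0, -1, 0, -0.002, 0.006, 0, 0, 0, -1, 0, -0.002, 0.008, 0, 0, 0, -1, 0, -0.002, 0.009, 0, 0, 0, -1, 0, -0.002, 0.009, 0, 0, 0, -1, 0, -0.002, 0.009, 0, 0, 0, -1, 0, -0.002, 0.009, 0, 0, 0, -1])

```text
time: 31.35
position: [0.3984, -0.3283, 0.051]
tool_rot: [3.14, -0.099, 0.002]
ft_force: [-2.0, 2.5, 4.1]
grip_width: 0.363
grip_force: 45.0
```

Contact again at +4.1 N. Release and rise clear.

Call:
jog_arm(moves=[0, 0, 0, 0, 0, 0, 1, 0, 0, 0, 0, 0, 0, 1, 0, 0, 0, 0, 0, 0, 1, 0, 0, 0, 0, 0, 0, 1, 0, 0, -0.08, 0, 0, 0, 1, 0, 0, -0.2, 0, 0, 0, 1, 0, 0, -0.32, 0, 0, 0, 1, 0, 0, -0.4, 0, 0, 0, 1])

```text
time: 32.35
position: [0.3986, -0.3285, 0.1722]
tool_rot: [3.138, -0.099, 0.004]
ft_force: [-0.0, -0.4, -0.6]
grip_width: 0.992
grip_force: 0.0
```

Call:
jog_arm(moves=[-0.1, 0.1, -0.1, 0, 0, 0, 1, -0.2, 0.3, -0.1, 0, 0, 0, 1, -0.2, 0.5, -0.1, 0, 0, 0, 1, -0.2, 0.6, -0.1, 0, 0, 0, 1, -0.2, 0.7, -0.1, 0, 0, 0, 1, -0.2, 0.7, -0.1, 0, 0, 0, 1, -0.2, 0.7, -0.1, 0, 0, 0, 1, -0.2, 0.7, -0.1, 0, 0, 0, 1])

```text
time: 33.35
position: [0.3256, -0.5328, 0.2004]
tool_rot: [-3.14, 0.097, -0.001]
ft_force: [-0.3, -0.4, -0.9]
grip_width: 1.002
grip_force: 0.0
```

```bash
python3 - <<'E'
from h import *
from bench import ctrl
st=ctrl.get_state();t=ctrl.get_image("top");s=ctrl.get_image("scene")
a=cv2.resize(t["pixels"][120:290,255:405],None,fx=2.6,fy=2.6);b=cv2.resize(s["pixels"][150:300,150:300],None,fx=2.6,fy=2.6)
b=cv2.copyMakeBorder(b,0,a.shape[0]-b.shape[0],0,0,cv2.BORDER_CONSTANT)
cv2.imwrite("pics/end.png",np.hstack([a,b])[:,:,::-1])
p=t["pixels"];hsv=cv2.cvtColor(p,cv2.COLOR_RGB2HSV);H,S,V=[hsv[...,i].astype(int) for i in range(3)]
roi=np.zeros(H.shape,bool);roi[150:280,300:372]=1
for b in blobs(t,roi&(S<60)&(V>140),.093,20): print(*b)
d=pickle.load(open("im0.pkl","rb"))["top"]["pixels"].astype(int)
for n,(r,c) in dict(cap=(slice(165,188),slice(312,334)),mug=(slice(110,162),slice(315,358)),tape=(slice(220,270),slice(150,200))).items():
    print(n,np.abs(p[r,c].astype(int)-d[r,c]).mean().round(2))
print(st["position"],st["ft_force"])
E
```

```text
[323. 257.] [ 395.8 -327.9   34.3   34.1   87.9]
[324. 233.] [ 454.5 -331.4   32.1   34.3   87.7]
[359. 213.] [ 502.4 -421.4   37.3   33.4    3.1]
[334. 153.] [ 651.1 -363.9   32.6   23.    88.4]
cap 1.37
mug 1.47
tape 1.3
[ 0.32556209 -0.53277834  0.20043446] [-0.34514448 -0.39291732 -0.88378313]
```

View pics/end.png

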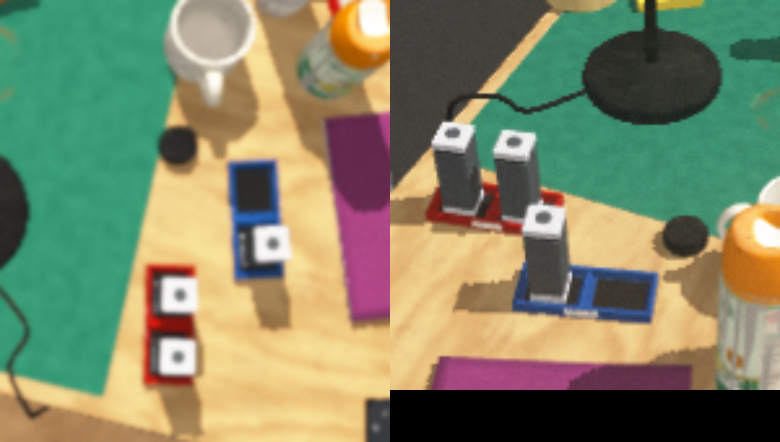

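All three bars stand upright: two in the red tray, tops at (177,295) and (177,357) in the top crop, and one in the blue at (270,243). The cap, mug and tape haven't changed.

```bash
python3 -c "
from bench import ctrl
print(ctrl.close_job())"
```

```text
the job is handed in; nothing more can be done
None
```

I weighed all three bars before placing any: the two solid ones stand in the red tray and the hollow one in the blue, each in its own place, with the mug, cap and tape unmoved, and the job was handed in at about 33 s of the 66 s allowed.

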